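# Start and close the quick-thread cap of the sample cell

## Robot

A 6-joint arm with a two-finger parallel gripper is mounted at the origin on a cart in front of the work surface, level with it; the furniture and walls round the work are solid. World frame = base frame: x ahead of the robot, y to its left, z up, the work surface at z = 0. Lengths are in m, angles in rad, forces in N, time in s.
With the tool pointing down it reaches from about 0.375 to 0.975 m from the base axis. Payload 3.8 kg.
Tool frame: the origin (TCP) lies midway between the tips of the shut fingers; the grasp point (between the pads) lies 19 mm behind it; z points along the fingers, y is the line along which they close (so a half turn about z gives the same grasp; the last joint's range is limited). The gripper opens to 88 mm and grips with 3 to 60 N. Pads are 18 mm wide; open, the fingers measure 123 mm over their backs; the gripper's body (75 mm by 187 mm) begins 45 mm behind the grasp point.
Start: joints at [1.255, 0.264, 1.604, -0, 1.274, -0.037], TCP at [0.186, 0.649, 0.239] pointing down, gripper open.
Joint ranges: [-2.63, 2.63], [-0.94, 2.18], [0.31, 2.57], [-1.31, 4.45], [0, 2.66], [-2.55, 2.55]. Speed limits (rad/s): [2.57, 2.57, 3.14, 3.14, 3.14, 3.14].

## Interface

Orientations are given as a rotation vector (axis times angle).
In Python, from cell import manip, inverse_kinematics, cams, order gives the robot as it stands. Calls block until the motion is done:
- manip.move_pose(position, orientation): joint-space move of the TCP to a pose.
- manip.move_linear(position, rate=0.15, rot=None): straight line of the TCP; rot=None keeps the orientation; rate is the mean speed in m/s.
- manip.set_joints(angles): joint-space move.
- manip.set_gripper(opening, force=None): finger opening in m; force is the grip in N (None keeps the last); returns when the fingers have stopped.
- manip.dwell(seconds).
- inverse_kinematics(position, orientation): joint angles nearest the present ones, or None.
- manip.state(): the state.
- cams.capture(name): name is "scene" or "top"; returns a dict with "image" (480x640x3 uint8, blue, green, red), "z_map" (480x640 float32, m along the optical axis (not along the pixel's ray), 0 where there is no reading), "intrinsics" (3x3 intrinsics, pixels), "position" and "orientation" of the camera in the world. Camera axes: x right, y down, z forward; pixel columns grow to the right and rows downward; lengths in m; the calibration is good to about 2 mm. A picture is of the moment at which its call begins.
A pose or a line that the arm cannot do raises manip.IKError and nothing moves.
- order.close_job(): hands the job in; it is judged then, once.
The state is a dict: "clock": time; "joint_pos": joint angles; "joint_velocities": joint speeds; "tau": joint torques, N m; "tool_pos": TCP position; "tcp_rot": TCP orientation; "contact_force": force on the tool from outside, world axes, zero at the start; "moment": the same for the moment, N m; "gripper_width": finger opening in m; "grasp_force": force on a finger pad.
Only numpy, scipy, OpenCV 4.12 (cv2) and the standard library are available. Lean on these libraries where they do the work, as an engineer would, in place of code of your own. Each camera call takes 0.05 s, during which the arm holds its last target. There are 200 camera calls.

## Task

The aluminium cap with the grip bar has only been laid on the thread of the small round cell bolted to the worktop; the thread has not caught. Without lifting the cap off, turn it backward (counter-clockwise seen from above) until it drops a little into the thread start, then turn it forward (clockwise) until it is fully home, and let go. Leave the things lying around it where they are.

Things in the scene. Friction and masses are not known exactly. Their poses are not given: they have to be found in the camera images.
- cap_grip (a point): centre (half-way up) of the grip bar on the loose aluminium cap: 46 mm long (x), 14 mm wide (y), 24 mm tall (z, up); it stands on the cap's flat top, 12 mm below this point. Fingers set about 2 mm wider than the bar turn the cap and let it slide up and down freely; gripped tight, it cannot drop. Height above cell_seat: 53.5 mm as found, 45.5 after the drop, 41 fully home.
- cap: the round cap under the bar: 61 mm across, 29 mm tall without the bar, knurled side, about 0.25 kg; origin at the centre of its lower rim, z up. Three pins inside its rim run in the neck's three-start thread with about 1 mm play; as found they lie on top of the thread, and forward turning soon jams at a stop. Fully home, the rim is 1 mm above the shoulder.
- cell_seat (a point): centre of the flat shoulder of the fixed cell, on the thread axis, 30 mm above the worktop, z up: a round aluminium housing 66 mm across on a bolted square plate 92 x 92 x 10 mm, with a brass nipple at one side. On it, inside the cap, stands a steel neck 24 mm tall; the direction of its thread starts is not shown and must be found by turning.
- neck_top (a point): top of the neck, on the thread axis, 24 mm above cell_seat. Thread: turned counter-clockwise (from above) by 10 to 60 degrees from its start, the cap falls 8 mm by its weight; it may go 35 degrees further back, then a stop. From the drop it turns clockwise 55 degrees (up to 95 if it was turned further back), sinking 4.5 mm more, to a hard stop: home. It turns easily.
- tape_roll: bystander: roll of masking tape lying flat, 59 mm across, 18 mm tall; origin at the centre of its underside
- window_cap: bystander: round black cap with pale insert, 61 mm across, 13 mm tall; origin at the centre of its underside
- bnc_adapter: bystander: small grey adapter block with a stub at both ends, 22 x 56 x 20 mm; origin at the centre of its underside
- hex_key: bystander: black L-shaped hex key lying flat, 25 x 93 x 6 mm; origin at the centre of its underside
Things that resemble listed ones, but are neither listed nor needed, are in the scene too. What is shaped like the cap but brown or yellow is not meant.

How it is judged:
On the way, in this order (a step that is already met when the one before it is completed fails the run):
1. the cap has dropped into the thread start (grip bar's centre less than 47.5 mm above cell_seat) (z of cap_grip in the frame of cell_seat below 0.0475 m and angle between cap_grip's own z axis and vertical below 0.12 rad), for 0.1 s.
2. the cap is turned home (grip bar's centre less than 43 mm above cell_seat) (z of cap_grip in the frame of cell_seat below 0.043 m), for 0.2 s.
At the end, for the whole second after the job is handed in: The cap sits level (within 0.08 rad) and centred (within 5 mm) on the cell, turned down to within 2 mm of fully home (grip bar's centre less than 43 mm above cell_seat), at rest and let go (z of cap_grip in the frame of cell_seat below 0.043 m and horizontal distance between cap_grip and cell_seat below 0.005 m and angle between cap_grip's own z axis and vertical below 0.08 rad and angular speed of cap below 0.1 rad/s); the robot touches nothing.
It fails at once if the cap is lifted off the neck (grip bar's centre more than 60 mm above cell_seat) (z of cap_grip in the frame of cell_seat above 0.06 m).
It fails at once if a bystander is moved by more than 20 mm (distance of any of tape_roll, window_cap, bnc_adapter, hex_key from where it was at the start of the episode above 0.02 m).
It also fails if it takes over 54 s, if anything falls off the work surface, if the arm or the gripper's body presses on something with over 40 N, if the wrist force passes 120 N, or if a joint passes its speed limit or range.

## Working session

There is one attempt and no reset: what is moved stays moved. The work goes in short steps, each a Python script; the robot and the scene stay as the last script left them, time stands still between calls to the robot, and variables do not carry over. Pictures are saved under pics/ and viewed, at most 10 in all, crops included, and the job is handed in when it is done.

```bash
mkdir -p pics; ls
python3 - <<'E'
from cell import manip,cams
import cv2,numpy as np
for n in("scene","top"):
    c=cams.capture(n); cv2.imwrite(f"pics/{n}0.png",c["image"]); np.savez(f"{n}0.npz",**c); print(n,c["position"],c["orientation"],c["intrinsics"])
print(manip.state())
E
```

```text
pics
scene [ 0.02555558 -0.23223576  0.59787706] [-2.06085866  0.88372646 -0.44067903] [[568.25726299   0.         327.8496874 ]
 [  0.         568.25726299 249.04730465]
 [  0.           0.           1.        ]]
top [0.35739828 0.23502024 0.89717673] [-2.10678806  2.12494429 -0.20404962] [[469.4246608    0.         317.06288381]
 [  0.         469.4246608  240.89050914]
 [  0.           0.           1.        ]]
{'clock': 0.1, 'joint_pos': array([ 1.25508402e+00,  2.64670812e-01,  1.60522129e+00,  2.11093754e-05,
        1.27367264e+00, -3.69018390e-02]), 'joint_velocities': array([ 0.00061864, -0.00010142, -0.00436017,  0.00149535, -0.00093236,
        0.00079349]), 'tau': array([ 7.16193354e-04, -5.03611600e+01, -3.58077335e+01,  7.31517957e-02,
        2.32059049e-02, -5.40721157e-05]), 'tool_pos': array([0.18557013, 0.64833944, 0.23752592]), 'tcp_rot': array([-4.36495930e-01, -3.11075046e+00,  3.04381896e-03]), 'contact_force': array([ 0.29347367,  0.12557587, -0.80092404]), 'moment': array([ 0.03014251, -0.04607286, -0.0113274 ]), 'grasp_force': 0.0, 'gripper_width': 0.08839900134010195}
```

View pics/top0.png

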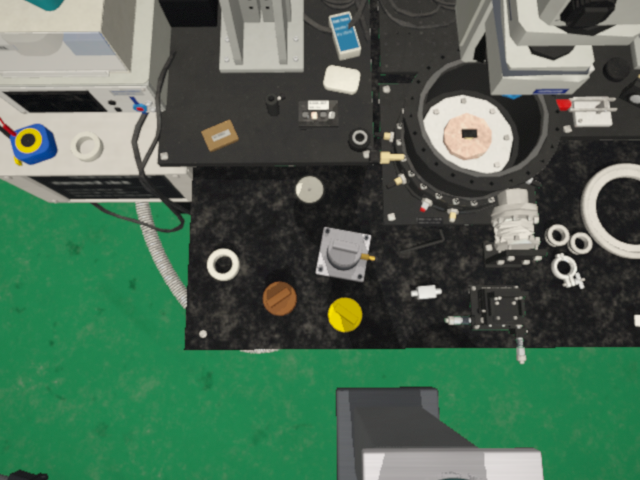

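View pics/scene0.png

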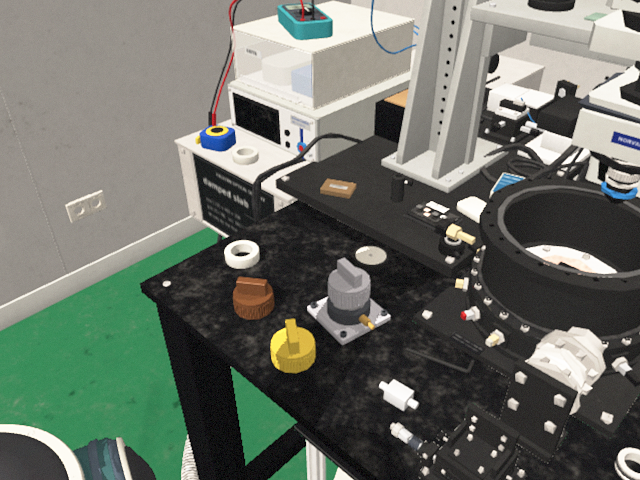

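The pictures show three cap-shaped things. In top / scene pixels they are:
- **Grey aluminium:** (345,252) / (349,285), on the square plate with a brass nipple.
- **Brown:** (280,298) / (253,298).
- **Yellow:** (345,315) / (292,347).

Only the grey one fits the description, because it sits on the bolted cell. Next I'll measure it and enlarge a crop.

```bash
cat > h.py <<'E'
import numpy as np,cv2
from scipy.spatial.transform import Rotation as R
def cloud(c):
    z=c["z_map"].astype(float);K=c["intrinsics"];v,u=np.mgrid[:480,:640]
    P=np.stack([(u-K[0,2])/K[0,0]*z,(v-K[1,2])/K[1,1]*z,z],-1)
    P=P@R.from_rotvec(c["orientation"]).as_matrix().T+c["position"]
    P[z==0]=np.nan
    return P
def bar(c,ctr=None,zlo=.083,zhi=.11,box=None):
    P=cloud(c);u0,u1,v0,v1=box
    p=P[v0:v1,u0:u1].reshape(-1,3);p=p[~np.isnan(p[:,0])]
    return p
E
python3 - <<'E'
from h import *
for n,b in(("top",(305,385,215,290)),("scene",(300,400,245,350))):
    c=dict(np.load(n+"0.npz"));p=bar(c,box=b)
    print(n,np.histogram(p[:,2],bins=np.arange(-.01,.12,.005)))
    q=p[p[:,2]>.087].astype(np.float32)
    (cx,cy),(w,h),a=cv2.minAreaRect(q[:,:2]*1000);bp=cv2.boxPoints(((cx,cy),(w,h),a))
    print(len(q),"top z",np.percentile(q[:,2],[50,90]),"rect",cx,cy,w,h,a,"mean",q.mean(0))
    print(bp)
    q=p[(p[:,2]>.062)&(p[:,2]<.076)].astype(np.float32);print("cap circle",cv2.minEnclosingCircle(q[:,:2]*1000),np.median(q[:,2]))
    q=p[(p[:,2]>.005)&(p[:,2]<.015)].astype(np.float32);print("plate",cv2.minAreaRect(q[:,:2]*1000))
    u0,u1,v0,v1=b;cv2.imwrite(f"pics/{n}c.png",cv2.resize(c["image"][v0-15:v1+15,u0-15:u1+15],None,fx=3.5,fy=3.5,interpolation=2))
a,b=cv2.imread("pics/topc.png"),cv2.imread("pics/scenec.png");h=min(len(a),len(b))
cv2.imwrite("pics/crop1.png",cv2.hconcat([a[:h],b[:h]]))
# neighbours
P=cloud(dict(np.load("top0.npz")))
for n,(u,v) in dict(tape=(212,260),window=(309,190),bnc=(427,292),hexk=(420,245),brown=(280,298),yellow=(345,315),plate2=(395,190)).items():print(n,P[v,u])
E
```

```text
top (array([  38, 2984,  674,  855,  228,   54,   67,   92,   14,    1,    5,
          7,   14,   14,   26,  211,  439,   11,   16,   11,  176,   36,
          0,    0,    0]), array([-0.01 , -0.005,  0.   ,  0.005,  0.01 ,  0.015,  0.02 ,  0.025,
        0.03 ,  0.035,  0.04 ,  0.045,  0.05 ,  0.055,  0.06 ,  0.065,
        0.07 ,  0.075,  0.08 ,  0.085,  0.09 ,  0.095,  0.1  ,  0.105,
        0.11 ,  0.115]))
216 top z [0.09356912 0.09550726] rect 510.08648681640625 187.75003051757812 45.52656936645508 14.588809967041016 76.44258117675781 mean [0.5095225  0.18809307 0.09352034]
[[497.65918 167.33098]
 [511.84146 163.91109]
 [522.5138  208.16908]
 [508.3315  211.58897]]
cap circle ((509.9522399902344, 187.9205780029297), 31.3751163482666) 0.07075085
plate ((528.7698974609375, 173.18130493164062), (113.45818328857422, 134.2177734375), 79.04728698730469)
scene (array([   0, 3151, 2692,  874, 1073,  174,  176,  480,  223,   28,   37,
         98,  112,  106,  106,  126,  555,   70,   65,   67,  160,   85,
          0,    0,    0]), array([-0.01 , -0.005,  0.   ,  0.005,  0.01 ,  0.015
[... 224 characters left out ...]
506.36871337890625 187.7978515625 45.969974517822266 16.478374481201172 78.67230987548828 mean [0.50379896 0.18641607 0.09342086]
[[493.77533 166.87897]
 [509.93268 163.64227]
 [518.9621  208.71674]
 [502.80475 211.95343]]
cap circle ((505.5605163574219, 187.86314392089844), 32.11012268066406) 0.07182993
plate ((570.0743408203125, 205.89801025390625), (253.9705047607422, 120.01175689697266), 14.781603813171387)
tape [0.49795779 0.43843411 0.01580658]
window [0.63638455 0.25342962 0.01103121]
bnc [0.43368204 0.03365992 0.01689154]
hexk [0.5255256  0.03946029 0.00448352]
brown [0.42240252 0.30580506 0.048716  ]
yellow [0.39108952 0.1895598  0.05115347]
plate2 [0.63432368 0.08460009 0.01235067]
```

View pics/crop1.png

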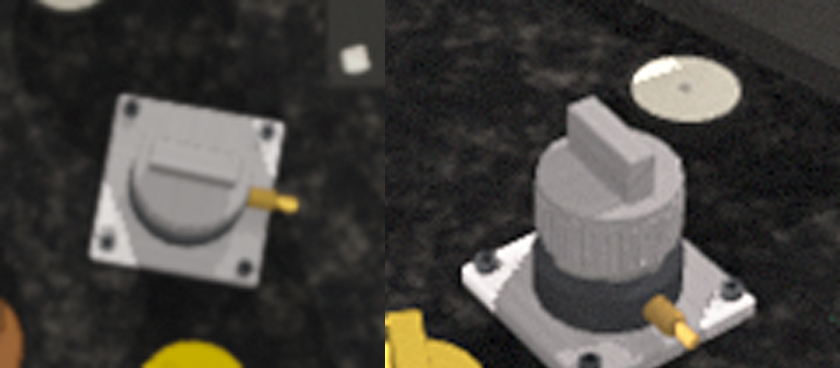

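The enlarged crop confirms the grey cap: knurled, with a grip bar, on the plate with the nipple. The bar centre is about (0.508, 0.188), its top is at z 0.0955 (expected 0.0955), and it measures 46×15 mm at about 77°. Moving above it now.

```bash
cat >> h.py <<'E'
def rot(yaw): return (R.from_euler('z',yaw,degrees=True)*R.from_euler('x',180,degrees=True)).as_rotvec()
def st(manip,l=""):
    s=manip.state();print(l,"t%.1f"%s["clock"],"p",s["tool_pos"].round(4),"F",s["contact_force"].round(1),"Mz",s["moment"].round(2),"w%.4f g%.1f j6 %.2f"%(s["gripper_width"],s["grasp_force"],s["joint_pos"][5]));return s
E
python3 - <<'E'
from h import *
from cell import manip,inverse_kinematics as ik,cams
P=cloud(dict(np.load("top0.npz"))).reshape(-1,3);P=P[~np.isnan(P[:,0])]
d=np.hypot(P[:,0]-.508,P[:,1]-.188);m=(P[:,2]>.08)&(d>.035);print("nearest tall",d[m].min(),P[m][d[m].argmin()])
for y in(77,157,30):print(y,ik([.508,.188,.08],rot(y)))
manip.move_pose([.508,.188,.15],rot(77.3))
manip.set_gripper(.05,3)
st(manip,"above")
manip.move_linear([.508,.188,.077],rate=.06);st(manip,"down")
manip.set_gripper(.021,3);st(manip,"21mm")
for n in("scene","top"):
    c=cams.capture(n);b={"top":(290,400,200,300),"scene":(280,420,210,350)}[n];cv2.imwrite(f"pics/{n}1.png",cv2.resize(c["image"][b[2]:b[3],b[0]:b[1]],(400,400)))
cv2.imwrite("pics/grip1.png",cv2.hconcat([cv2.imread("pics/scene1.png"),cv2.imread("pics/top1.png")]))
E
```

```text
nearest tall 0.15324306018707043 [0.65452843 0.14313515 0.10835064]
77 [ 3.08464149e-01  1.67987412e-01  2.03634708e+00 -8.88178420e-16
  9.37258164e-01  5.35356952e-01]
157 [ 0.30846415  0.16798741  2.03634708  0.          0.93725816 -0.86090645]
30 [ 3.08464149e-01  1.67987412e-01  2.03634708e+00 -4.44089210e-16
  9.37258164e-01  1.35566170e+00]
above t2.9 p [0.508  0.1879 0.15  ] F [ 0.7 -0.  -0.9] Mz [-0.09  0.09  0.  ] w0.0502 g0.0 j6 0.53
down t4.2 p [0.5084 0.1882 0.0775] F [ 0.  -0.3 -0.2] Mz [-0.1   0.12 -0.02] w0.0501 g0.0 j6 0.53
21mm t4.8 p [0.508 0.188 0.077] F [-0.1  0.5  0.6] Mz [-0.1   0.1   0.03] w0.0209 g0.0 j6 0.53
```

View pics/grip1.png

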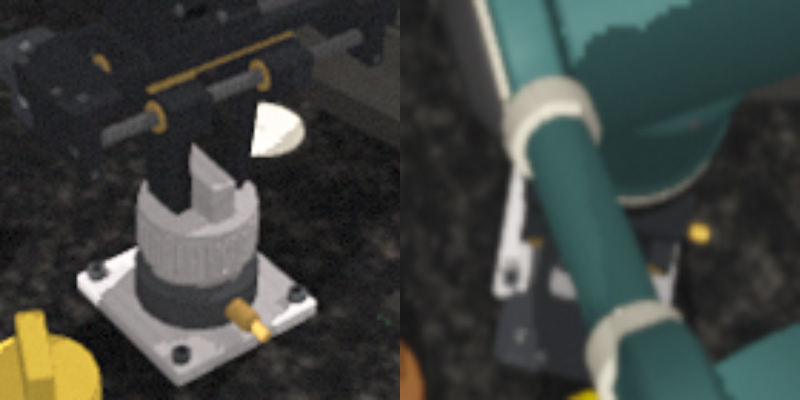

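The fingers straddle the bar without contact (crop left half, about (205,180)). Next I close to 16 mm and turn backward in steps, watching the cap-top height.

```bash
cat >> h.py <<'E'
def capz(cams):
    P=cloud(cams.capture("scene"))[235:345,290:410].reshape(-1,3)
    d=np.hypot(P[:,0]-.508,P[:,1]-.188);z=P[(d<.031)&(P[:,2]>.052)&(P[:,2]<.08),2]
    h,e=np.histogram(z,bins=np.arange(.052,.0805,.001));h=np.convolve(h,[1,1,1],'same');i=h.argmax()
    return e[i]+.0005,h[i]
E
python3 - <<'E'
from h import *
from cell import manip,cams
manip.set_gripper(.016,3);s=st(manip,"16mm");print(capz(cams))
if np.hypot(*s["contact_force"][:2])<6:
  for k in range(1,6):
    manip.move_pose([.508,.188,.077],rot(77.3+6*k));s=st(manip,"+%d"%(6*k));print(capz(cams))
    if np.hypot(*s["contact_force"][:2])>15 or abs(s["moment"][2])>1:break
E
```

```text
16mm t5.2 p [0.508 0.188 0.077] F [-0.1  0.3 -0.1] Mz [-0.12  0.07  0.04] w0.0160 g0.0 j6 0.53
(np.float64(0.07250000000000001), np.int64(324))
+6 t5.5 p [0.508 0.188 0.077] F [-0.4  0.3  0.2] Mz [-0.09  0.07 -0.04] w0.0163 g0.0 j6 0.43
(np.float64(0.07250000000000001), np.int64(309))
+12 t5.8 p [0.508 0.188 0.077] F [-0.7 -0.4 -0.5] Mz [-0.08  0.09  0.04] w0.0160 g0.0 j6 0.32
(np.float64(0.07250000000000001), np.int64(326))
+18 t6.1 p [0.508 0.188 0.077] F [-0.2  0.  -0.5] Mz [-0.07  0.12 -0.01] w0.0159 g0.0 j6 0.22
(np.float64(0.07250000000000001), np.int64(289))
+24 t6.4 p [0.508 0.188 0.077] F [-0.6 -0.2 -0.2] Mz [-0.06  0.03 -0.02] w0.0162 g0.1 j6 0.12
(np.float64(0.07150000000000001), np.int64(282))
+30 t6.7 p [0.508 0.188 0.077] F [-0.1  0.   0.7] Mz [-0.07 -0.06  0.01] w0.0161 g0.1 j6 0.01
(np.float64(0.07250000000000001), np.int64(292))
```

Run:
```python
from h import *
from cell import manip,cams
for a in range(35,76,5):
    manip.move_pose([.508,.188,.077],rot(77.3+a));s=st(manip,"+%d"%a);z=capz(cams);print(z)
    if np.hypot(*s["contact_force"][:2])>15 or abs(s["moment"][2])>1 or z[0]<.068:break
c=cams.capture("scene");cv2.imwrite("pics/s2.png",cv2.resize(c["image"][210:350,280:420],(500,500)))
```

```text
+35 t7.0 p [0.5081 0.188  0.077 ] F [1.  0.1 0.4] Mz [-0.03 -0.01  0.04] w0.0159 g0.2 j6 -0.08
(np.float64(0.0645), np.int64(365))
```

View pics/s2.png

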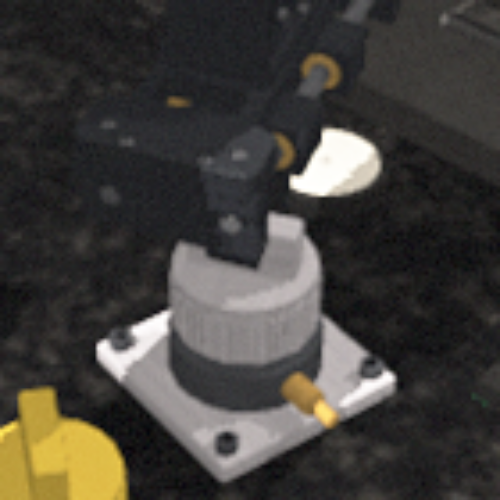

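The cap has dropped 8 mm: its top is at z 0.0645 and only a short dark band shows at (245,365). Next I lower the fingers and turn forward to the stop.

Run:
```python
from h import *
from cell import manip,cams
manip.move_linear([.508,.188,.069],rate=.04);st(manip,"low")
for a in range(27,-46,-6):
    z=.069 if a>-8 else .0665
    manip.move_pose([.508,.188,z],rot(77.3+a));s=st(manip,"%+d"%a);z=capz(cams);print(z)
    if np.hypot(*s["contact_force"][:2])>15 or abs(s["moment"][2])>.8:break
```

```text
low t7.5 p [0.5077 0.1879 0.0685] F [ 0.5  0.8 -0.8] Mz [-0.01 -0.01 -0.03] w0.0159 g0.3 j6 -0.08
+27 t7.7 p [0.5078 0.1879 0.0689] F [-0.4  0.4 -0.1] Mz [-0.12 -0.01  0.04] w0.0160 g0.0 j6 0.06
(np.float64(0.0635), np.int64(294))
+21 t8.0 p [0.5079 0.188  0.069 ] F [-0.6  0.5  0.1] Mz [-0.1   0.    0.04] w0.0155 g0.0 j6 0.16
(np.float64(0.0635), np.int64(289))
+15 t8.3 p [0.5079 0.188  0.069 ] F [-0.5  0.1  0.3] Mz [-0.06  0.08 -0.03] w0.0161 g0.0 j6 0.26
(np.float64(0.0635), np.int64(325))
+9 t8.6 p [0.508 0.188 0.069] F [-0.9  0.4  0.9] Mz [-0.08  0.12  0.02] w0.0159 g0.0 j6 0.37
(np.float64(0.0635), np.int64(323))
+3 t8.9 p [0.508 0.188 0.069] F [ 0.3 -0.5  0.1] Mz [-0.07  0.06 -0.01] w0.0161 g0.0 j6 0.47
(np.float64(0.0625), np.int64(335))
-3 t9.2 p [0.508 0.188 0.069] F [ 0.7 -0.5  0.2] Mz [-0.1   0.08 -0.02] w0.0161 g0.0 j6 0.58
(np.float64(0.0625), np.int64(332))
-9 t9.5 p [0.5082 0.1881 0.0667] F [ 0.5 -0.7  0.8] Mz [-0.1  -0.04 -0.01] w0.0158 g0.3 j6 0.68
(np.float64(0.061500000000000006), np.int64(321))
-15 t9.8 p [0.5078 0.1879 0.0664] F [ 0.1 -0.5  0.6] Mz [-0.1   0.12 -0.02] w0.0156 g0.0 j6 0.79
(np.float64(0.061500000000000006), np.int64(315))
-21 t10.1 p [0.5079 0.188  0.0664] F [0.2 0.5 0.8] Mz [-0.08  0.08  0.03] w0.0160 g0.0 j6 0.89
(np.float64(0.060500000000000005), np.int64(334))
-27 t10.4 p [0.508  0.188  0.0665] F [0.1 0.2 0.4] Mz [-0.04  0.1  -0.  ] w0.0160 g0.0 j6 1.00
(np.float64(0.060500000000000005), np.int64(335))
-33 t10.7 p [0.508  0.188  0.0665] F [ 0.8 -0.5  0.5] Mz [-0.06  0.17  0.01] w0.0160 g0.0 j6 1.10
(np.float64(0.059500000000000004), np.int64(352))
-39 t11.0 p [0.5081 0.1881 0.0665] F [ 0.6 -0.4 -1. ] Mz [0.02 0.07 0.  ] w0.0159 g3.0 j6 1.21
(np.float64(0.059500000000000004), np.int64(356))
-45 t11.3 p [0.508  0.188  0.0665] F [ 1.   0.4 -0.3] Mz [-0.07  0.19  0.09] w0.0177 g3.2 j6 1.31
(np.float64(0.059500000000000004), np.int64(367))
```

At −45° the bar forced the fingers open and the cap top stayed at 0.0595, 13 mm below the start (expected 12.5), so this is the hard stop. I'll release, retreat and check.

Run:
```python
from h import *
from cell import manip,cams
manip.set_gripper(.045);st(manip,"open")
manip.move_linear([.508,.188,.15],rate=.08)
manip.set_joints([1.255,.264,1.604,0,1.274,-.037]);st(manip,"away")
for n,b in(("top",(305,385,215,290)),("scene",(300,400,245,350))):
    c=cams.capture(n);p=bar(c,box=b);q=p[p[:,2]>.076].astype(np.float32)
    print(n,len(q),"bar top",np.percentile(q[:,2],[50,90]),cv2.minAreaRect(q[:,:2]*1000))
cv2.imwrite("pics/s3.png",c["image"])
```

```text
open t11.9 p [0.508  0.188  0.0665] F [-0.3  0.1  0.3] Mz [-0.04  0.15 -0.01] w0.0449 g0.0 j6 1.32
away t15.2 p [0.1867 0.6483 0.2384] F [-0.3 -0.4  0.2] Mz [0.03 0.01 0.05] w0.0449 g0.0 j6 -0.04
top 211 bar top [0.08071472 0.08291719] ((509.8344421386719, 187.84274291992188), (45.37412643432617, 14.171870231628418), 46.56969451904297)
scene 224 bar top [0.08200307 0.08342739] ((505.9019775390625, 188.5988311767578), (46.46235656738281, 14.136943817138672), 46.818111419677734)
```

View pics/s3.png

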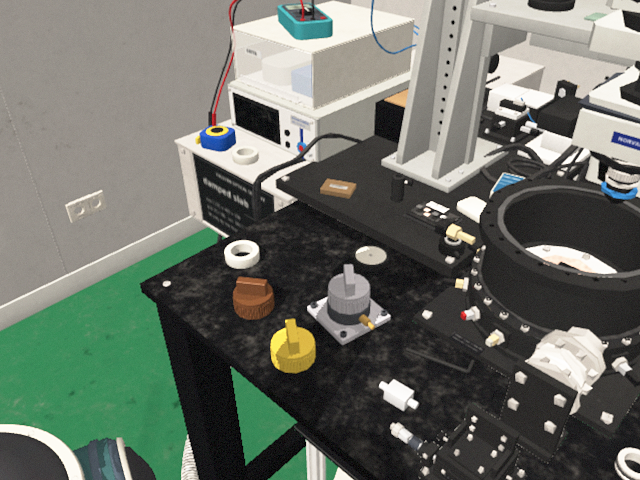

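The cap sits low and level on the cell at (349,295), and nothing else has moved. The bar top reads 0.083, which matches fully home. Handing in.

```bash
python3 -c "
from cell import order
print(order.close_job())"
```

```text
the job is handed in; nothing more can be done
None
```

The cap dropped into the thread after about 35° backward and was turned forward to its hard stop; it measures fully home, the arm is clear, the bystanders look unmoved, and the job is handed in at about 15 s; no verdict was returned.

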